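# Lay the rice paddle on the trivet

## Robot

A 6-joint arm with a two-finger parallel gripper is mounted at the origin on a cart in front of the work surface, level with it; the furniture and walls round the work are solid. World frame = base frame: x ahead of the robot, y to its left, z up, the work surface at z = 0. Lengths are in m, angles in rad, forces in N, time in s.
With the tool pointing down it reaches from about 0.35 to 0.875 m from the base axis. Payload 4.2 kg.
Tool frame: the origin (TCP) lies at the very end of the fingers, on their centre line; the grasp point (between the pads) lies 19 mm behind it (robot.pinch_z is the distance from the TCP to the grasp point, in m); z points along the fingers, y is the line along which they close (so a half turn about z gives the same grasp; the last joint's range is limited). The gripper opens to 85 mm and grips with 20 to 120 N. Pads are 22 mm wide; open, the fingers measure 114 mm over their backs; the gripper's body (76 mm by 85 mm) begins 54 mm behind the grasp point. The pads swing forward as they close: fully open they stand 13 mm farther back than shut.
Start: joints at [1.362, 0.385, 0.008, 0, -1.194, -0.259], TCP at [0.282, 0.558, 0.231] pointing down, gripper open.
Joint ranges: [-3.14, 3.14], [-1.21, 2.06], [-1.07, 1.41], [-3.16, 2.05], [-2.99, -0.16], [-3.1, 3.1]. Speed limits (rad/s): [2.79, 2.79, 3.14, 3.14, 3.14, 3.14].

## Interface

Orientations are given as a unit quaternion [w, x, y, z].
In Python, from cell import robot, optics, telemetry, close_job gives the robot as it stands (robot), with the cameras (optics), the job as plain functions and the readings (telemetry).
- The arm moves only by the tool shift_gripper, called by a JSON object that holds its "method" and its "body", one argument or row to a line. Schema: {"type":"object","properties":{"ticks":{"type":"array","items":{"type":"array","items":{"type":"number"},"minItems":5,"maxItems":5},"minItems":1,"maxItems":20},"only":{"type":"string"},"quiet":{"type":"boolean"},"lines":{"type":"string"}},"required":["ticks"],"additionalProperties":false}. ticks is a list of rows, 1 to 20 of them, each of 5 numbers: the finger opening in m, then dx, dy, dz in shares of the most that a row can go, 1 being 50 mm, then a turn about the tool's z in shares of 2 pi rad (1.0 is 2 pi rad); each row shifts and turns the commanded pose from where the row before left it, along the tool's axes as they then stand; what a row does not reach is not made up. A row lasts 1/10 s, in which the tool goes at most 0.05 m and 0.15 rad, less where a joint would pass 70% of its speed; a pose out of reach is approached as far as the arm can. The fingers move at their own pace and stop on an object; the grip force is fixed at half the most. Time passes only in rows, so rows that do not move let the fingers close. The tool returns the time, the measured TCP pose, the force, the opening and the grip force at its end. only (a regular expression) keeps the lines of the reply that match it, lines (a string "A,B") keeps lines A to B, and quiet returns only ok. A shift or turn number past 1, either way, is cut back to 1. Input that does not fit is refused with a message, and nothing moves.
- telemetry.observe(): the state, without advancing time (a new reading comes with each control period).
- optics.camera(name): name is "scene" or "side" or "wrist"; returns a dict with "frame" (480x640x3 uint8, red, green, blue), "fx", "fy", "cx", "cy" (pixels), "world_to_cam" (4x4, takes a point from world to camera coordinates); the wrist camera has in their place "hand_eye" (4x4, takes a point from camera to tool coordinates, whose origin is the TCP and whose axes are the flange's). Camera axes: x right, y down, z forward; pixel columns grow to the right and rows downward; lengths in m; the calibration is good to about 2 mm. A picture is of the moment at which its call begins: read the wrist's pose just before it. There is no depth.
- close_job(): hands the job in; it is judged then, once.
The state is a dict: "t": time; "q": joint angles; "joint_velocities": joint speeds; "tau": joint torques, N m; "position": TCP position; "tcp_rot": TCP orientation; "force": force on the tool from outside, world axes, zero at the start; "moment": the same for the moment, N m; "grip_width": finger opening in m; "gripper_force": force on a finger pad.
Only numpy, scipy, OpenCV 4.12 (cv2) and the standard library are available. Lean on these libraries where they do the work, as an engineer would, in place of code of your own. Each camera call takes 0.05 s, during which the arm holds its last target. There are 200 camera calls.

## Task

Take the wooden paddle with the solid blade (no openings, no prongs) out of the slotted stand by its knob and lay it flat with its whole blade in the middle of the pale square trivet, handle sticking straight out over the trivet's left side (as the robot sees it), the knob down on the worktop. Do it with the gripper pointing down and without dropping it: rest the blade's tip on the trivet and keep hold of the knob while the paddle swings down flat between the fingers, then let go. Leave the other two utensils standing in the stand.

Things in the scene. Friction and masses are not known exactly. Their poses are not given: they have to be found in the camera images.
- paddle: Wooden rice paddle, 178 mm long, 60 g, upright in a slot of the stand, blade down. Solid flat blade 56 mm wide, 4 mm thick, 95 mm long; round handle 10 to 13 mm thick, ending in a round knob. Origin: the tip, middle of the blade's free edge, 6 mm above the worktop at the start. z runs along the handle to the knob, y along the blade's width, x through its thickness. Either face may lie up.
- paddle_knob (a point): Centre of the paddle's round knob (22 mm thick), where to pinch it: 165 mm from the tip along z. Pinched lightly along the blade's width, the paddle swings easily about this point between the fingers. In the stand all utensils reach 184 mm above the worktop: lift the tip over the others or draw it out towards the robot. A wall cabinet hangs at x over 0.62 m, z over 0.62 m.
- trivet: Pale plain tile-like trivet lying fixed on the worktop, 108 mm (x) by 122 mm (y), 9 mm high. Origin: centre of its underside; z up; its y axis points to the left (turned by up to 20 degrees). With the paddle's blade flat on it and the knob on the worktop the paddle lies level, its axis 11 mm above the worktop.
- turner: Wooden turner whose blade has two long openings. Size, wood, knob and axes as the paddle; upright in another slot of the fixed wooden stand (70 x 250 x 30 mm high; three slots 24 mm deep, 80 mm apart in a row along the blades' width; any utensil in any slot). Stays there.
- fork: Wooden serving fork with two wide-set prongs. Size, wood, knob and axes as the paddle; upright in another slot of the fixed wooden stand (70 x 250 x 30 mm high; three slots 24 mm deep, 80 mm apart in a row along the blades' width; any utensil in any slot). Stays there.

How it is judged:
By the outcome, as a careful person would: the job done as asked, in the order asked, and still so for the second after the job is handed in, with the robot touching nothing.
It also fails if it takes over 48 s, if anything falls off the work surface, if the arm or the gripper's body presses on something with over 40 N, if the wrist force passes 120 N, or if a joint passes its speed limit or range.

## Working session

There is one attempt and no reset: what is moved stays moved. The work goes in short steps, Python scripts to look and compute and a tool call to move; the robot and the scene stay as the last step left them, time stands still between calls to the robot, and variables do not carry over. Pictures are saved under pics/ and viewed, at most 11 in all, crops included, and the job is handed in when it is done.

```bash
ls; mkdir -p pics; python3 - <<'E'
from cell import robot, optics, telemetry, close_job
import cv2,numpy as np,json
o=telemetry.observe();print(o['t'],o['position'],o['tcp_rot'],o['grip_width'],robot.pinch_z)
for n in ['scene','side']:
    c=optics.camera(n);cv2.imwrite(f'pics/{n}0.png',c['frame'][...,::-1]);np.savez(f'{n}0.npz',**c)
    print(n,c['fx'],c['cx'],c['cy'],np.round(c['world_to_cam'],3).tolist())
E
```

```text
cell.py
pics
0.0 [0.28156617 0.55733961 0.23021615] [ 1.05830265e-03  9.72742808e-01 -2.31884167e-01 -2.04367803e-04] 0.0855245649650576 0.0187
scene 445.1033998417281 316.20552599720594 232.2607812406025 [[0.53, -0.848, -0.016, -0.176], [-0.65, -0.394, -0.649, 0.431], [0.544, 0.354, -0.76, 0.636], [0.0, 0.0, 0.0, 1.0]]
side 485.84830251390343 320.3709704374709 238.33477305170774 [[0.987, -0.161, 0.026, -0.465], [-0.051, -0.458, -0.887, 0.18], [0.154, 0.874, -0.46, 0.997], [0.0, 0.0, 0.0, 1.0]]
```

View pics/scene0.png

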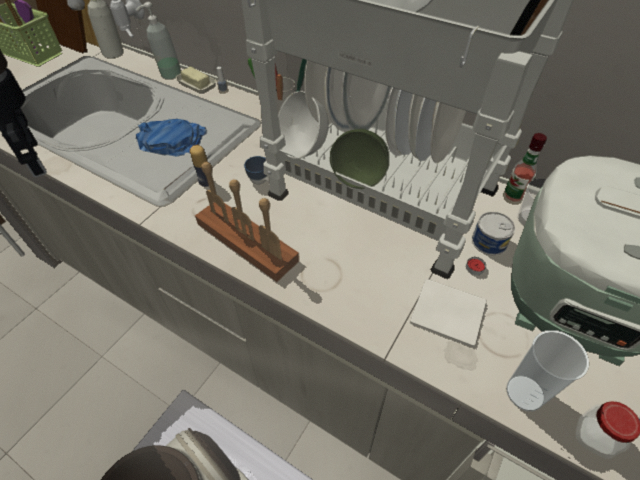

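View pics/side0.png

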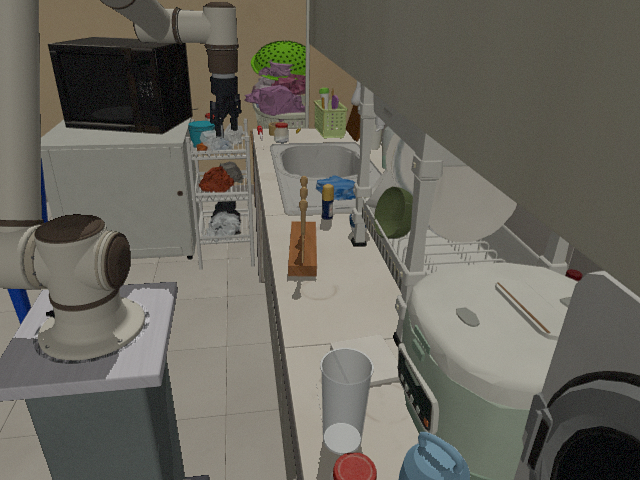

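The scene view shows the stand at about (247,240), with knobs at about (197,152), (235,186) and (265,203), and the trivet at about (449,311). In the side view the stand is at about (303,250) and the trivet at about (365,360). I'll zoom in.

```bash
python3 - <<'E'
import cv2,numpy as np
a=np.load('scene0.npz')['frame'][...,::-1];b=np.load('side0.npz')['frame'][...,::-1]
r=lambda im,x,y,w,h,k:cv2.resize(im[y:y+h,x:x+w],None,fx=k,fy=k,interpolation=cv2.INTER_CUBIC)
c=np.zeros((600,800,3),np.uint8)
p=r(a,185,140,120,145,4);c[:580,:480]=p
q=r(a,405,270,90,80,3.5);c[:280,480:795]=q
q=r(b,280,165,60,120,2.6);c[285:285+312,480:480+156]=q
q=r(b,320,325,80,70,2);c[285:425,638:798]=q
cv2.imwrite('pics/crop1.png',c)
E
```

```text
(no output)
```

View pics/crop1.png

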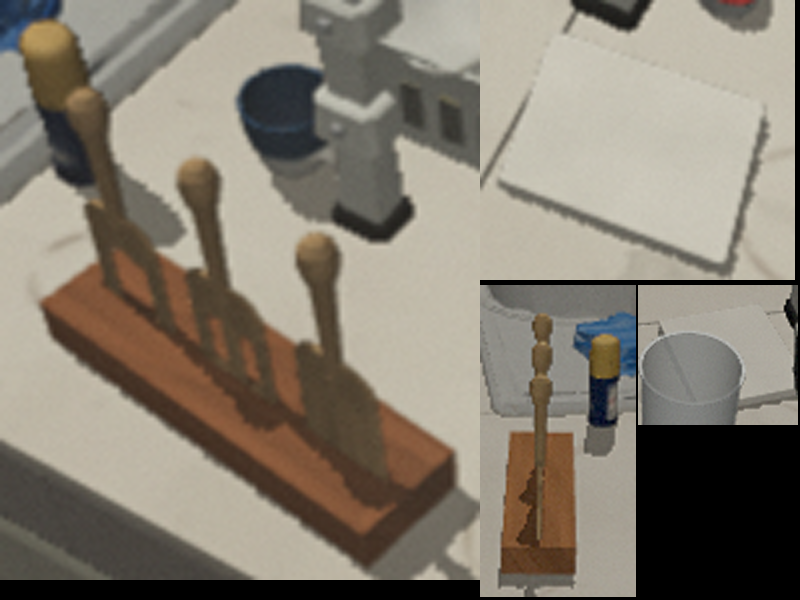

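The crop shows fork, turner and paddle in a row, with the solid paddle at the near right end. Its knob is at scene (264,204) and side (303.5,204.6). The trivet's top corners in the scene are about (428,280), (486,300), (476,345) and (411,321).

```bash
cat > geo.py <<'E'
import numpy as np,cv2
from scipy.optimize import least_squares
def P(c):
    K=np.array([[c['fx'],0,c['cx']],[0,c['fy'],c['cy']],[0,0,1.]]);return K@c['world_to_cam'][:3]
def tri(c1,p1,c2,p2):
    X=cv2.triangulatePoints(P(c1),P(c2),np.array(p1,float).reshape(2,1),np.array(p2,float).reshape(2,1)).ravel();return X[:3]/X[3]
def proj(M,X):
    u=np.c_[X,np.ones(len(X))]@M.T;return u[:,:2]/u[:,2:]
def onplane(c,p,z):
    M=P(c);H=np.c_[M[:,0],M[:,1],M[:,2]*z+M[:,3]];v=np.linalg.solve(H,[*p,1]);return v[:2]/v[2]
E
python3 - <<'E'
from geo import *
a=np.load('scene0.npz');b=np.load('side0.npz')
for n,p,q in [('paddle',(263.9,203.8),(303.3,204.4)),('turner',(234.2,185.2),(303.5,192.5)),('fork',(206.4,166.2),(303.5,181))]:
    X=tri(a,p,b,q);print(n,X,proj(P(a),[X])[0]-p,proj(P(b),[X])[0]-q,onplane(a,p,.171),onplane(b,q,.171))
g=[(427.7,279.8),(486.2,299.8),(475.7,344.7),(410.5,321.2)]
W=np.array([onplane(a,p,.009) for p in g]);print(W,W.mean(0))
L=np.array([[.054,.061],[.054,-.061],[-.054,-.061],[-.054,.061]])
def X(v): c,s=np.cos(v[2]),np.sin(v[2]);return np.c_[L@np.array([[c,s],[-s,c]])+v[:2],np.full(4,.009)]
r=least_squares(lambda v:(proj(P(a),X(v))-g).ravel(),[*W.mean(0),0]);print(r.x,np.degrees(r.x[2]),r.fun)
print(proj(P(b),X(r.x)))
E
```

```text
paddle [0.45734914 0.18941984 0.17013268] [-0.07483366  0.34073329] [ 0.16063076 -0.1614687 ] [0.45749541 0.18924294] [0.45657678 0.18652469]
turner [0.46865308 0.26915393 0.16827551] [-0.13661173  0.62274131] [ 0.28338484 -0.29521442] [0.4681152  0.26784178] [0.46678208 0.26060488]
fork [0.48018601 0.34985373 0.16940318] [-0.3073041   1.41323271] [ 0.61926556 -0.6720495 ] [0.48253467 0.35066719] [0.47731589 0.34082709]
[[ 0.57460807 -0.11461603]
 [ 0.58991664 -0.23004572]
 [ 0.48742838 -0.24421605]
 [ 0.46990759 -0.12390247]] [ 0.53046517 -0.17819507]
[ 0.53084462 -0.17794001  0.12519382] 7.173077747444379 [-1.39282049 -1.60562354  1.19288656 -0.41269293  0.06239651  1.37143068
  0.06954668  0.16689056]
[[380.39014342 333.65355274]
 [406.42614686 374.96836144]
 [350.32882983 386.15820341]
 [329.58744604 342.4105965 ]]
```

```bash
cat > wrist.py <<'E'
from geo import *
from cell import robot, optics, telemetry, close_job
from scipy.spatial.transform import Rotation as R
def wshot(name):
    o=telemetry.observe();c=optics.camera('wrist')
    T=np.eye(4);T[:3,:3]=R.from_quat(np.roll(o['tcp_rot'],-1)).as_matrix();T[:3,3]=o['position']
    d=dict(frame=c['frame'],fx=c['fx'],fy=c['fy'],cx=c['cx'],cy=c['cy'],world_to_cam=np.linalg.inv(T@c['hand_eye']))
    np.savez(name+'.npz',**d);cv2.imwrite(f'pics/{name}.png',c['frame'][...,::-1]);print(np.round(c['hand_eye'],3).tolist(),c['fx'],o['position']);return d
E
python3 - <<'E'
from wrist import *
wshot('w0')
a=np.load('scene0.npz');b=np.load('side0.npz')
print('rack foot',onplane(a,(443,272),0),'foot2',onplane(a,(277,197),0))
print('cooker',[onplane(a,p,0) for p in [(527,322),(560,352),(513,285)]])
print('glass',onplane(a,(526,400),0),'rack corner hi', tri(a,(463,235),b,(400,300)))
E
```

```text
[[-0.001, -0.945, -0.327, 0.085], [1.0, -0.002, 0.001, 0.001], [-0.001, -0.327, 0.945, -0.142], [0.0, 0.0, 0.0, 1.0]] 406.2539798034335 [0.28160855 0.55739898 0.23033828]
rack foot [ 0.6158126  -0.13289137] foot2 [0.61720786 0.28992317]
cooker [array([ 0.58885594, -0.31175769]), array([ 0.55843845, -0.37870121]), array([ 0.65876786, -0.26515697])]
glass [ 0.43928939 -0.3501443 ] rack corner hi [ 0.60155567 -0.14843245  0.12433606]
```

The manual's scale: shifts go in shares of 50 mm and turns go in shares of 2 pi rad. Converting my numbers, 0.027 m is 0.54, 0.021 m is 0.42, -0.04 rad / 6.2832 = -0.0064.

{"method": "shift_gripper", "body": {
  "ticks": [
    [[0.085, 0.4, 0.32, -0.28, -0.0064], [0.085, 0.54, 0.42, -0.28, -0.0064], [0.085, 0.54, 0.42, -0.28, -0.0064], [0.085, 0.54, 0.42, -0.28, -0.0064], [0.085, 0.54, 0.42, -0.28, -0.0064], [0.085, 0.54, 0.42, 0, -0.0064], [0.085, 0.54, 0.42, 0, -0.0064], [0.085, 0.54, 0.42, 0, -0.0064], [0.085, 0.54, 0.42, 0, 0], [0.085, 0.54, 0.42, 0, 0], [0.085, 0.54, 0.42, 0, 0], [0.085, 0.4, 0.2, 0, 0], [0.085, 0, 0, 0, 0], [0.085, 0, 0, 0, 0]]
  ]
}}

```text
refused: ticks[0]: the value is too long (schema: maxItems 5). Nothing was moved.
```

The error is about the shape of the input: a list of rows, each a list of 5 numbers. Fixing that and sending the same move.

{"method": "shift_gripper", "body": {
  "ticks": [
    [0.085, 0.4, 0.32, -0.28, -0.0064],
    [0.085, 0.54, 0.42, -0.28, -0.0064],
    [0.085, 0.54, 0.42, -0.28, -0.0064],
    [0.085, 0.54, 0.42, -0.28, -0.0064],
    [0.085, 0.54, 0.42, -0.28, -0.0064],
    [0.085, 0.54, 0.42, 0, -0.0064],
    [0.085, 0.54, 0.42, 0, -0.0064],
    [0.085, 0.54, 0.42, 0, -0.0064],
    [0.085, 0.54, 0.42, 0, 0],
    [0.085, 0.54, 0.42, 0, 0],
    [0.085, 0.54, 0.42, 0, 0],
    [0.085, 0.4, 0.2, 0, 0],
    [0.085, 0, 0, 0, 0],
    [0.085, 0, 0, 0, 0]
  ]
}}

```text
t: 1.55
position: [0.5167, 0.2504, 0.3007]
tcp_rot: [0.0, 0.997, -0.074, -0.001]
force: [0.1, 0.2, 0.1]
grip_width: 0.0851
gripper_force: 0.0
```

```bash
python3 - <<'E'
from wrist import *
wshot('w1')
a=np.load('scene0.npz');b=np.load('side0.npz')
for p in [(600,192)]:
  for q in [(497,285),(549,330)]:
    X=tri(a,p,b,q);print(X,proj(P(a),[X])[0]-p,proj(P(b),[X])[0]-q)
E
```

```text
[[-0.001, -0.945, -0.327, 0.084], [1.0, -0.001, 0.0, 0.001], [-0.001, -0.327, 0.945, -0.142], [0.0, 0.0, 0.0, 1.0]] 406.2539798034335 [0.51666584 0.25041574 0.30074084]
[ 0.68130264 -0.31231176  0.25468865] [-1.12737396  5.57586922] [ 3.1994307  -4.14059258]
[ 0.77654537 -0.32882051  0.17850944] [-1.31436227  6.74034318] [ 4.23609801 -5.47352255]
```

View pics/w1.png

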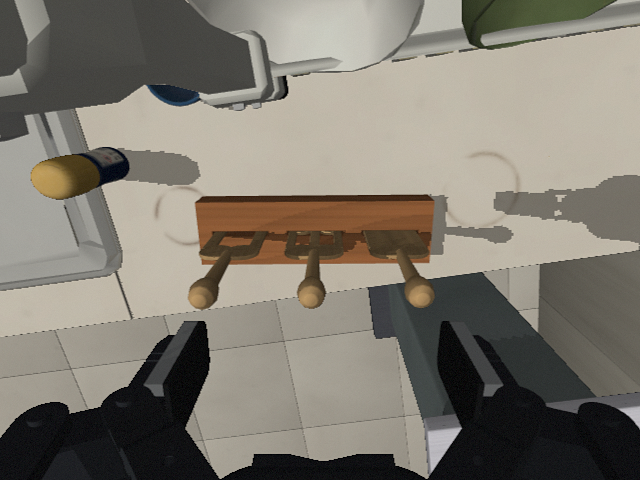

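The wrist view shows the fork on the left, the turner in the middle and the solid paddle on the right. Knobs are at (202,293), (312,292) and (419,293), with the row level in the image. The trivet is next.

Converted, 0.04 m is 0.8, 0.004 m is 0.08.

{"method": "shift_gripper", "body": {
  "ticks": [
    [0.085, 0.08, 0.8, 0, 0],
    [0.085, 0.08, 0.8, 0, 0],
    [0.085, 0.08, 0.8, 0, 0],
    [0.085, 0.08, 0.8, 0, 0],
    [0.085, 0.08, 0.8, 0, 0],
    [0.085, 0.08, 0.8, 0, 0],
    [0.085, 0.08, 0.8, 0, 0],
    [0.085, 0.08, 0.8, 0, 0],
    [0.085, 0.08, 0.8, 0, 0],
    [0.085, 0.08, 0.8, 0, 0],
    [0.085, 0, 0, 0, 0],
    [0.085, 0, 0, 0, 0]
  ]
}}

```text
t: 2.8
position: [0.4971, -0.1506, 0.3013]
tcp_rot: [-0.0, 0.997, -0.074, -0.0]
force: [-0.0, 1.0, -0.5]
grip_width: 0.085
gripper_force: 0.0
```

```bash
python3 - <<'E'
from wrist import *
wshot('w2')
a=np.load('scene0.npz');b=np.load('side0.npz');w=np.load('w1.npz')
for p,q,s in [((263.9,203.8),(419,292.5),(303.3,204.4)),((234.2,185.2),(312,291.5),0),((206.4,166.2),(202.5,292.5),0)]:
    X=tri(a,p,w,q);print(X,proj(P(a),[X])[0]-p,proj(P(w),[X])[0]-q)
    print(onplane(w,q,.171), tri(b,s,w,q) if s else '')
E
```

```text
[[-0.001, -0.945, -0.327, 0.084], [1.0, -0.001, 0.0, 0.001], [-0.001, -0.327, 0.945, -0.142], [0.0, 0.0, 0.0, 1.0]] 406.2539798034335 [ 0.49713148 -0.15057216  0.3012665 ]
[0.45613679 0.18739331 0.17314725] [0.24956222 0.01378709] [-0.54919025  0.51404932]
[0.4553535  0.18656396] [0.4561683  0.18646138 0.17126251]
[0.46771551 0.2659678  0.17189698] [0.56050733 0.13092947] [-1.36703888  1.2018085 ]
[0.4680996  0.26490482] 
[0.47993964 0.34565281 0.17436256] [0.70615432 0.31576513] [-1.94028633  1.58838338]
[0.47949275 0.34526836]
```

View pics/w2.png

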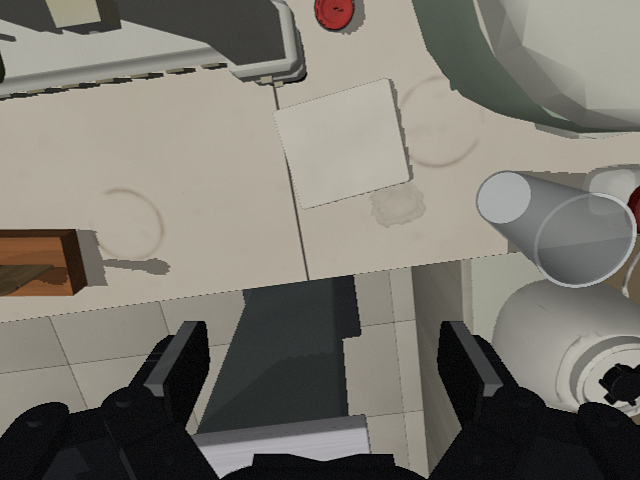

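The trivet's corners in the wrist view are TL (275,114), TR (389,79), BR (411,181) and BL (304,208). The glass and the cooker are to its right.

Converted, -0.0364 m is -0.728, -0.0101 m is -0.202.

{"method": "shift_gripper", "body": {
  "ticks": [
    [0.085, -0.202, -0.728, 0, 0],
    [0.085, -0.202, -0.728, 0, 0],
    [0.085, -0.202, -0.728, 0, 0],
    [0.085, -0.202, -0.728, 0, 0],
    [0.085, -0.202, -0.728, 0, 0],
    [0.085, -0.202, -0.728, 0, 0],
    [0.085, -0.202, -0.728, 0, 0],
    [0.085, -0.202, -0.728, 0, 0],
    [0.085, -0.202, -0.728, 0, 0],
    [0.085, 0, 0, 0.4, 0],
    [0.085, 0, 0, 0.4, 0],
    [0.085, 0, 0, 0, 0],
    [0.085, 0, 0, 0, 0]
  ]
}}

```text
t: 4.15
position: [0.4554, 0.1876, 0.2618]
tcp_rot: [0.0, 0.997, -0.073, 0.0]
force: [0.3, 0.6, 0.5]
grip_width: 0.0847
gripper_force: 0.0
```

```bash
python3 - <<'E'
from wrist import *
a=np.load('scene0.npz');w=np.load('w2.npz')
g=np.array([(427.7,279.8),(486.2,299.8),(475.7,344.7),(410.5,321.2)])
h=np.array([(274.5,113.5),(389,78.5),(411,181),(304,208)])
L=np.array([[.054,.061],[.054,-.061],[-.054,-.061],[-.054,.061]])
def X(v,z=.009): c,s=np.cos(v[2]),np.sin(v[2]);return np.c_[L@np.array([[c,s],[-s,c]])+v[:2],np.full(4,z)]
f=lambda v:np.r_[(proj(P(a),X(v))-g).ravel(),(proj(P(w),X(v))-h).ravel()]
fw=lambda v:(proj(P(w),X(v))-h).ravel()
r=least_squares(f,[.53,-.18,.12]);print(r.x,np.round(r.fun,1));r=least_squares(fw,[.53,-.18,.12]);print(r.x,np.round(r.fun,1))
r=least_squares(lambda v:np.r_[(proj(P(a),X(v,v[3]))-g).ravel(),(proj(P(w),X(v,v[3]))-h).ravel()],[.53,-.18,.12,.009]);print(r.x)
w=wshot('w3');im=w['frame'][...,::-1].copy()
print(proj(P(w),[[.4557,.1868,.171]]))
cv2.imwrite('pics/w3.png',im)
E
```

```text
[ 0.53003781 -0.17896064  0.12360202] [-1.  -1.1  1.6  0.2  0.4  2.   0.4  0.7 -1.7 -1.5  0.7 -1.2  0.6  0.2
 -1.   2.8]
[ 0.5298695  -0.17930384  0.12331509] [-1.3 -1.4  1.1 -1.1  0.9  0.3 -0.7  2.9]
[ 0.5301062  -0.17900065  0.12362703  0.00708586]
[[-0.001, -0.945, -0.327, 0.084], [1.0, -0.001, 0.0, 0.001], [-0.001, -0.327, 0.945, -0.142], [0.0, 0.0, 0.0, 1.0]] 406.2539798034335 [0.45538224 0.18761266 0.26184979]
[[322.58687481 245.19792094]]
```

View pics/w3.png

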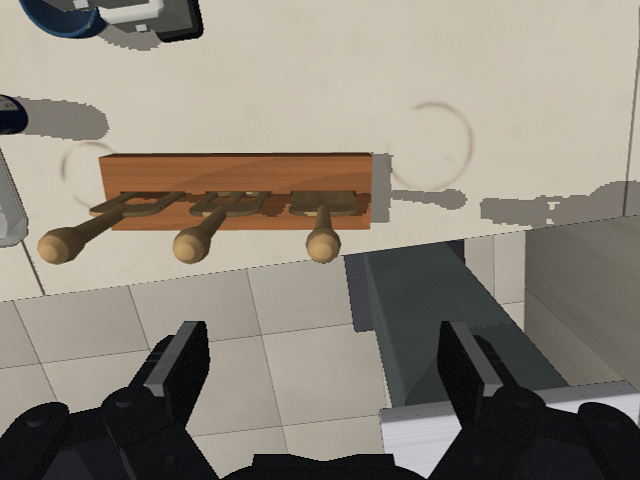

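Knob at (322,245) matches the prediction, centred between the fingers. I'll descend and close.

Converted, 0.025 m is 0.5, 0.015 m is 0.3.

{"method": "shift_gripper", "body": {
  "ticks": [
    [0.085, 0, 0, 0.5, 0],
    [0.085, 0, 0, 0.5, 0],
    [0.085, 0, 0, 0.5, 0],
    [0.085, 0, 0, 0.3, 0],
    [0.085, 0, 0, 0.2, 0],
    [0.06, 0, 0, 0, 0],
    [0.04, 0, 0, 0, 0],
    [0.03, 0, 0, 0, 0],
    [0.018, 0, 0, 0, 0],
    [0.018, 0, 0, 0, 0],
    [0.018, 0, 0, 0, 0],
    [0.018, 0, 0, 0, 0],
    [0.018, 0, 0, 0, 0]
  ]
}}

```text
t: 5.5
position: [0.4565, 0.1871, 0.1623]
tcp_rot: [-0.001, 0.997, -0.074, 0.001]
force: [0.3, -0.3, 5.7]
grip_width: 0.0187
gripper_force: 38.2
```

Converted, -0.02 m is -0.4, -0.01 m is -0.2.

{"method": "shift_gripper", "body": {
  "ticks": [
    [0.018, 0, 0, -0.2, 0],
    [0.018, 0, 0, -0.4, 0],
    [0.018, 0, 0, -0.4, 0],
    [0.018, 0, 0, -0.4, 0],
    [0.018, 0, 0, 0, 0],
    [0.018, 0, 0, 0, 0]
  ]
}}

```text
t: 6.1
position: [0.4551, 0.1864, 0.2309]
tcp_rot: [-0.0, 0.997, -0.074, -0.001]
force: [-0.7, -1.1, 0.0]
grip_width: 0.0188
gripper_force: 37.8
```

```bash
python3 - <<'E'
from wrist import *
w=wshot('w4');s=optics.camera('side')
np.savez('side4.npz',**s);sc=optics.camera('scene');np.savez('scene4.npz',**sc)
c=np.zeros((600,800,3),np.uint8)
c[:300,:400]=cv2.resize(w['frame'],(400,300))
c[:300,400:]=cv2.resize(s['frame'][90:300,180:460],(400,300))
c[300:,:400]=cv2.resize(sc['frame'][100:310,150:430],(400,300))
cv2.imwrite('pics/c4.png',c[...,::-1])
E
```

```text
[[-0.001, -0.945, -0.327, 0.084], [1.0, -0.001, 0.0, 0.001], [-0.001, -0.327, 0.945, -0.142], [0.0, 0.0, 0.0, 1.0]] 406.2539798034335 [0.45508958 0.18643168 0.23086146]
```

View pics/c4.png

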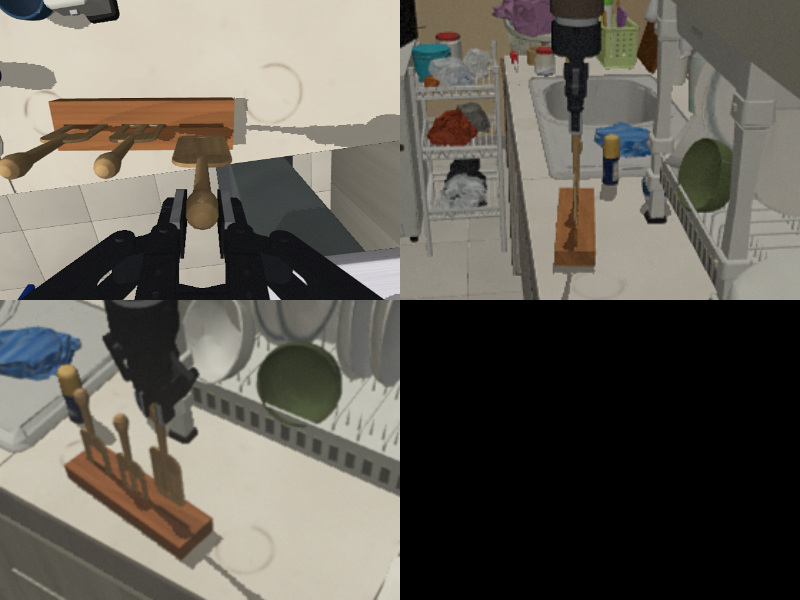

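The paddle is held upright by the knob (wrist crop (205,205)) with its blade out of the slot, and the other two are still standing. I'll move it right of the stand and turn it there.

Converted, 0.03 m is 0.6, -0.01 m is -0.2, 0.14 rad / 6.2832 = 0.0223.

{"method": "shift_gripper", "body": {
  "ticks": [
    [0.018, 0, 0.2, -0.2, 0],
    [0.018, 0, 0.4, -0.2, 0],
    [0.018, 0, 0.6, -0.2, 0],
    [0.018, 0, 0.6, -0.2, 0],
    [0.018, 0, 0.4, 0, 0],
    [0.018, 0, 0.2, 0, 0.008],
    [0.018, 0, 0, 0, 0.0159],
    [0.018, 0, 0, 0, 0.0223],
    [0.018, 0, 0, 0, 0.0223],
    [0.018, 0, 0, 0, 0.0223],
    [0.018, 0, 0, 0, 0.0223],
    [0.018, 0, 0, 0, 0.0223],
    [0.018, 0, 0, 0, 0.0223],
    [0.018, 0, 0, 0, 0.0223],
    [0.018, 0, 0, 0, 0.0159],
    [0.018, 0, 0, 0, 0.0111],
    [0.018, 0, 0, 0, 0],
    [0.018, 0, 0, 0, 0],
    [0.018, 0, 0, 0, 0]
  ]
}}

```text
t: 8.15
position: [0.4379, 0.0674, 0.2716]
tcp_rot: [-0.0, 0.749, -0.662, 0.0]
force: [-1.1, 0.2, -1.2]
grip_width: 0.0187
gripper_force: 37.8
```

```bash
cat > to.py <<'E'
import sys
from cell import robot, optics, telemetry, close_job
from scipy.spatial.transform import Rotation as R
import numpy as np
o=telemetry.observe();M=R.from_quat(np.roll(o['tcp_rot'],-1)).as_matrix()
t=np.array(eval(sys.argv[1]));print(o['position'],'tool d',M.T@(t-o['position']),'yerr world deg',np.degrees(np.arctan2(M[1,1],M[0,1])),'q',np.round(o['q'],2),o['force'],o['grip_width'])
E
python3 to.py '[.5359,-.2261,.26]'
```

```text
[0.43788382 0.06744182 0.27164091] tool d [ 0.3033828  -0.06110093  0.01162056] yerr world deg -172.92325426433504 q [ 0.52  0.04 -0.34  0.   -1.19 -0.4 ] [-1.14584033  0.21041675 -1.21233042] 0.0187434755329953
```

Converted, 0.03 m is 0.6, -0.006 m is -0.12.

{"method": "shift_gripper", "body": {
  "ticks": [
    [0.018, 0.2, -0.04, 0, 0],
    [0.018, 0.4, -0.08, 0, 0],
    [0.018, 0.6, -0.12, 0, 0],
    [0.018, 0.6, -0.12, 0, 0],
    [0.018, 0.6, -0.12, 0, 0],
    [0.018, 0.6, -0.12, 0, 0],
    [0.018, 0.6, -0.12, 0, 0],
    [0.018, 0.6, -0.12, 0, 0],
    [0.018, 0.6, -0.12, 0.2, 0],
    [0.018, 0.5, -0.1, 0.2, 0],
    [0.018, 0.4, -0.08, 0.2, 0],
    [0.018, 0.26, -0.06, 0.2, 0],
    [0.018, 0.1, -0.02, 0.2, 0],
    [0.018, 0, 0, 0.2, 0],
    [0.018, 0, 0, 0, 0],
    [0.018, 0, 0, 0, 0],
    [0.018, 0, 0, 0, 0]
  ]
}}

```text
t: 9.85
position: [0.5361, -0.2247, 0.2122]
tcp_rot: [-0.0, 0.75, -0.662, 0.001]
force: [0.0, 0.2, -1.2]
grip_width: 0.0188
gripper_force: 37.8
```

```bash
python3 to.py '[.5359,-.2261,.165]'; python3 - <<'E'
from wrist import *
w=wshot('w5');s=optics.camera('side')
np.savez('side5.npz',**s);sc=optics.camera('scene');np.savez('scene5.npz',**sc)
c=np.zeros((600,800,3),np.uint8)
c[:300,:400]=cv2.resize(w['frame'],(400,300))
c[:300,400:]=cv2.resize(s['frame'][240:450,240:520],(400,300))
c[300:,:400]=cv2.resize(sc['frame'][170:380,340:620],(400,300))
cv2.imwrite('pics/c5.png',c[...,::-1])
E
```

```text
[ 0.53612364 -0.22472066  0.2122265 ] tool d [0.00131252 0.00046228 0.04722667] yerr world deg -172.88000549868127 q [-0.12  0.32 -0.13  0.   -1.11  0.24] [ 0.04438296  0.21269674 -1.16334638] 0.0187984681896588
[[-0.001, -0.945, -0.326, 0.085], [1.0, -0.001, 0.0, 0.0], [-0.001, -0.326, 0.945, -0.142], [0.0, 0.0, 0.0, 1.0]] 406.2539798034335 [ 0.53612364 -0.22472066  0.2122265 ]
```

View pics/c5.png

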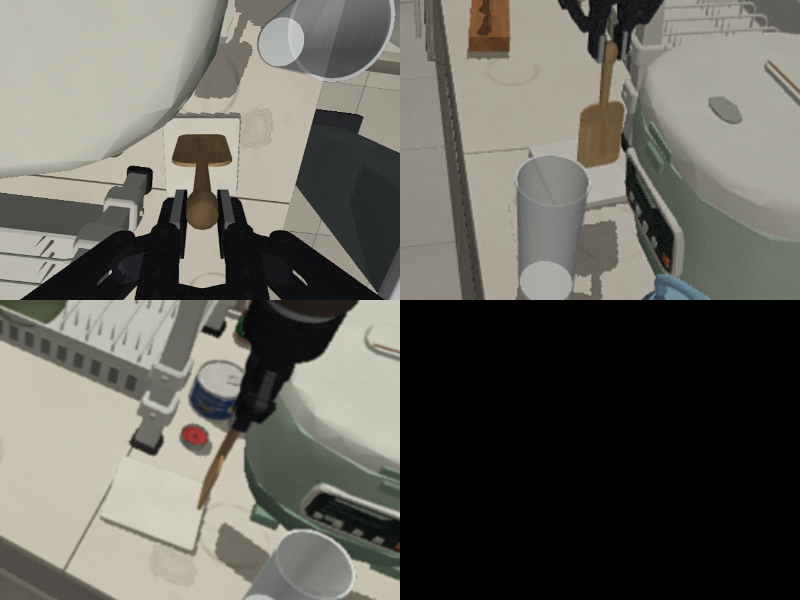

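The paddle hangs upright over the trivet, tip at about scene (483.5,315) and side (381,356). The camera is above the edge of the cooker's lid. I'll check the tip's position.

```bash
python3 - <<'E'
from wrist import *
a=np.load('scene5.npz');b=np.load('side5.npz');w=np.load('w5.npz')
p=(483.5,315);q=(381.4,356.2)
X=tri(a,p,b,q);print(X,proj(P(a),[X])[0]-p,proj(P(b),[X])[0]-q)
T=[[.5361,-.2247,.056]];print('exp',proj(P(a),T),proj(P(b),T),proj(P(w),T),'w knob',proj(P(w),[[.5361,-.2247,.221]]))
E
```

```text
[ 0.53437135 -0.23303232  0.05401615] [ 1.27026703 -5.2080227 ] [-3.56337888  2.94154953]
exp [[480.85507557 306.41384729]] [[377.62891948 354.99607242]] [[322.79498599 218.53112102]] w knob [[322.20935125 338.09665732]]
```

Converted, 0.01 m is 0.2, 0.008 m is 0.16.

{"method": "shift_gripper", "body": {
  "ticks": [
    [0.018, 0.026, 0.01, 0.2, 0],
    [0.018, 0, 0, 0.2, 0],
    [0.018, 0, 0, 0.2, 0],
    [0.018, 0, 0, 0.16, 0],
    [0.018, 0, 0, 0.1, 0],
    [0.018, 0, 0, 0.04, 0],
    [0.018, 0, 0, 0, 0],
    [0.018, 0, 0, 0, 0]
  ]
}}

```text
t: 10.8
position: [0.5357, -0.2267, 0.1667]
tcp_rot: [-0.0, 0.749, -0.662, 0.0]
force: [0.8, -0.6, -1.2]
grip_width: 0.0188
gripper_force: 37.8
```

{"method": "shift_gripper", "body": {
  "ticks": [
    [0.018, 0, 0, 0.02, 0],
    [0.018, 0, 0, 0.02, 0],
    [0.018, 0, 0, 0, 0],
    [0.018, 0, 0, 0, 0]
  ]
}}

```text
t: 11.2
position: [0.5361, -0.2269, 0.1653]
tcp_rot: [-0.0, 0.749, -0.662, 0.001]
force: [-0.2, 0.4, 4.0]
grip_width: 0.0185
gripper_force: 38.2
```

Contact is felt: the force rose by about 5 N at the expected height. I'll start the swing to the left, tool -x.

Converted, -0.0096 m is -0.192, -0.0093 m is -0.186.

{"method": "shift_gripper", "body": {
  "ticks": [
    [0.018, -0.192, 0, 0.004, 0],
    [0.018, -0.192, 0, 0.014, 0],
    [0.018, -0.192, 0, 0.026, 0],
    [0.018, -0.186, 0, 0.036, 0],
    [0.018, -0.186, 0, 0.048, 0],
    [0.018, -0.186, 0, 0.058, 0],
    [0.018, -0.176, 0, 0.068, 0],
    [0.018, -0.176, 0, 0.078, 0],
    [0.018, -0.176, 0, 0.09, 0],
    [0.018, 0, 0, 0, 0],
    [0.018, 0, 0, 0, 0]
  ]
}}

```text
t: 12.3
position: [0.5251, -0.1432, 0.1429]
tcp_rot: [-0.0, 0.749, -0.662, -0.0]
force: [-1.5, 2.3, 5.2]
grip_width: 0.0187
gripper_force: 38.5
```

```bash
python3 - <<'E'
from wrist import *
w=wshot('w6');s=optics.camera('side')
np.savez('side6.npz',**s);sc=optics.camera('scene');np.savez('scene6.npz',**sc)
c=np.zeros((600,800,3),np.uint8)
c[:300,:400]=cv2.resize(w['frame'],(400,300))
c[:300,400:]=cv2.resize(s['frame'][240:450,240:520],(400,300))
c[300:,:400]=cv2.resize(sc['frame'][170:380,340:620],(400,300))
cv2.imwrite('pics/c6.png',c[...,::-1])
E
```

```text
[[-0.001, -0.945, -0.326, 0.085], [1.0, -0.001, 0.0, 0.0], [-0.001, -0.326, 0.945, -0.142], [0.0, 0.0, 0.0, 1.0]] 406.2539798034335 [ 0.52511664 -0.14318832  0.14294363]
```

View pics/c6.png

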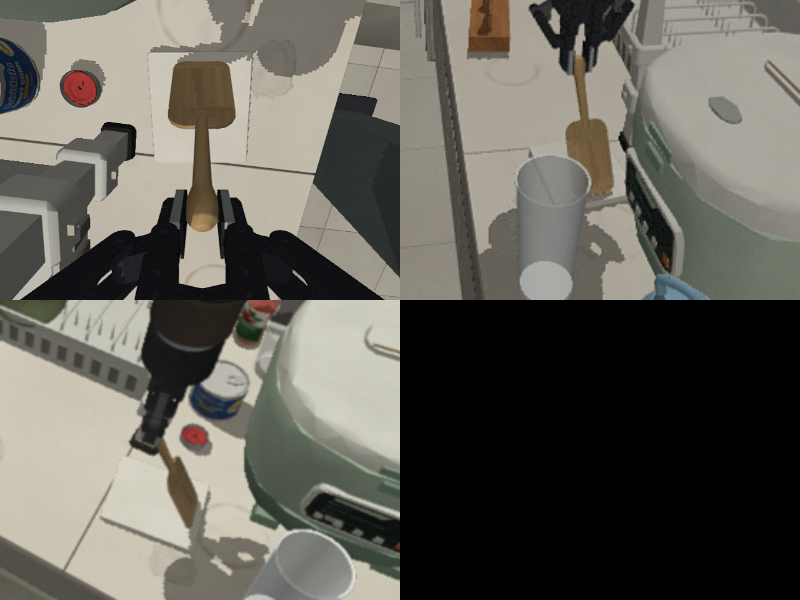

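The tip is holding at the trivet's right part while the paddle tilts with the knob still gripped. In the wrist crop the blade tip is at (202,62), centred on the trivet. I'll continue the arc.

Converted, 0.0094 m is 0.188, 0.0092 m is 0.184.

{"method": "shift_gripper", "body": {
  "ticks": [
    [0.018, -0.158, 0, 0.098, 0],
    [0.018, -0.158, 0, 0.108, 0],
    [0.018, -0.158, 0, 0.118, 0],
    [0.018, -0.148, 0, 0.126, 0],
    [0.018, -0.138, 0, 0.134, 0],
    [0.018, -0.126, 0, 0.142, 0],
    [0.018, -0.12, 0, 0.15, 0],
    [0.018, -0.112, 0, 0.156, 0],
    [0.018, -0.104, 0, 0.162, 0],
    [0.018, -0.094, 0, 0.168, 0],
    [0.018, -0.084, 0, 0.172, 0],
    [0.018, -0.072, 0, 0.178, 0],
    [0.018, -0.062, 0, 0.182, 0],
    [0.018, -0.052, 0, 0.184, 0],
    [0.018, -0.04, 0, 0.188, 0],
    [0.018, 0, 0, 0, 0],
    [0.018, 0, 0, 0, 0]
  ]
}}

```text
t: 14.15
position: [0.5153, -0.0634, 0.0297]
tcp_rot: [0.0, 0.749, -0.662, -0.0]
force: [-0.2, -0.0, 0.8]
grip_width: 0.0186
gripper_force: 38.2
```

```bash
python3 to.py '[.5359-.1233*.165,-.2261+.9924*.165,.003]'
```

```text
[ 0.51527302 -0.06344694  0.02970152] tool d [-0.00105202 -0.00042655  0.02670125] yerr world deg -172.94588966357085 q [ 0.19  0.45 -0.49  0.   -0.63 -0.07] [-0.21659403 -0.01076056  0.77815034] 0.01861833933321407
```

Converted, 0.007 m is 0.14, 0.006 m is 0.12.

{"method": "shift_gripper", "body": {
  "ticks": [
    [0.018, -0.02, 0, 0.14, 0],
    [0.018, -0.02, 0, 0.14, 0],
    [0.018, 0, 0, 0.12, 0],
    [0.018, 0, 0, 0.08, 0],
    [0.018, 0, 0, 0.04, 0],
    [0.018, 0, 0, 0, 0],
    [0.018, 0, 0, 0, 0]
  ]
}}

```text
t: 14.85
position: [0.5152, -0.0613, 0.0041]
tcp_rot: [-0.0, 0.749, -0.662, 0.0]
force: [-0.6, 2.9, 2.0]
grip_width: 0.0186
gripper_force: 38.4
```

```bash
python3 - <<'E'
from wrist import *
w=wshot('w7');s=optics.camera('side')
np.savez('side7.npz',**s);sc=optics.camera('scene');np.savez('scene7.npz',**sc)
c=np.zeros((600,800,3),np.uint8)
c[:300,:400]=cv2.resize(w['frame'],(400,300))
c[:300,400:]=cv2.resize(s['frame'][240:450,240:520],(400,300))
c[300:,:400]=cv2.resize(sc['frame'][170:380,340:620],(400,300))
cv2.imwrite('pics/c7.png',c[...,::-1])
E
```

```text
[[-0.001, -0.945, -0.326, 0.085], [1.0, -0.001, 0.0, 0.0], [-0.001, -0.326, 0.945, -0.142], [0.0, 0.0, 0.0, 1.0]] 406.2539798034335 [ 0.51516722 -0.06133083  0.00409483]
```

View pics/c7.png

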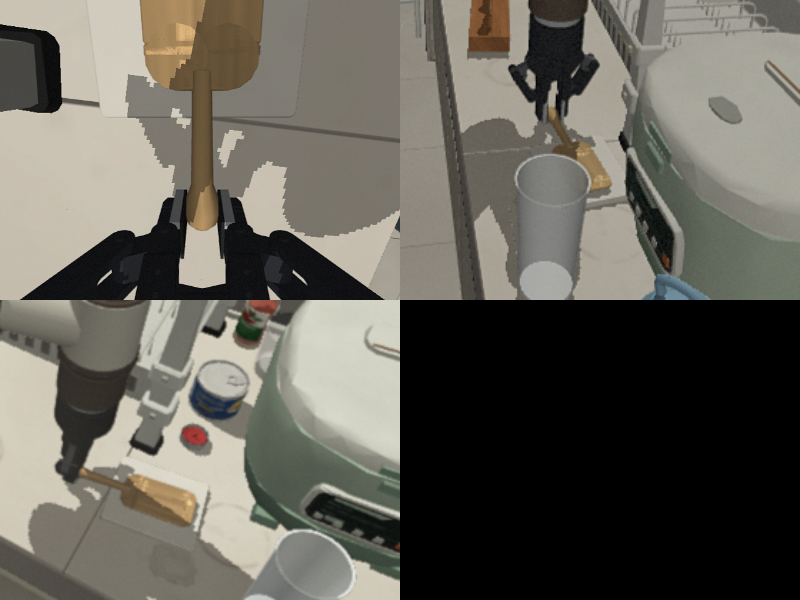

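The paddle is nearly flat and centred. In the wrist crop the shoulders are at row 90, the trivet's edge at row 117, and the blade's mid column is 201 against 199 for the trivet. I'll lower it the last 2 mm and let go.

The manual's scale: shifts go in shares of 50 mm and turns go in shares of 2 pi rad. Converting my numbers, 0.001 m is 0.02.

{"method": "shift_gripper", "body": {
  "ticks": [
    [0.018, 0, 0, 0.02, 0],
    [0.018, 0, 0, 0.02, 0],
    [0.018, 0, 0, 0, 0],
    [0.018, 0, 0, 0, 0]
  ]
}}

```text
t: 15.4
position: [0.5151, -0.0615, 0.0019]
tcp_rot: [-0.0, 0.749, -0.662, 0.0]
force: [-0.1, 2.3, 2.1]
grip_width: 0.0187
gripper_force: 38.4
```

{"method": "shift_gripper", "body": {
  "ticks": [
    [0.022, 0, 0, 0, 0],
    [0.026, 0, 0, 0, 0],
    [0.032, 0, 0, 0, 0],
    [0.04, 0, 0, 0, 0],
    [0.05, 0, 0, 0, 0],
    [0.05, 0, 0, 0, 0],
    [0.05, 0, 0, 0, 0]
  ]
}}

```text
t: 16.1
position: [0.515, -0.0615, 0.0019]
tcp_rot: [-0.0, 0.749, -0.662, -0.0]
force: [-0.5, -0.0, -0.6]
grip_width: 0.05
gripper_force: 0.0
```

{"method": "shift_gripper", "body": {
  "ticks": [
    [0.05, 0, 0, -0.1, 0],
    [0.05, 0, 0, -0.2, 0],
    [0.05, 0, 0, -0.4, 0],
    [0.05, 0, 0, -0.6, 0],
    [0.05, 0, 0, -0.6, 0],
    [0.05, 0, 0, -0.6, 0],
    [0.05, -0.2, 0, -0.6, 0],
    [0.05, -0.6, 0, -0.6, 0],
    [0.05, -0.8, 0.2, -0.6, 0],
    [0.05, -0.6, 0.2, 0, 0],
    [0.05, -0.4, 0.2, 0, 0],
    [0.05, 0, 0, 0, 0],
    [0.05, 0, 0, 0, 0]
  ]
}}

```text
t: 17.4
position: [0.4695, 0.0632, 0.2172]
tcp_rot: [-0.001, 0.75, -0.662, 0.0]
force: [0.2, 0.2, 0.1]
grip_width: 0.0502
gripper_force: 0.0
```

```bash
python3 - <<'E'
from wrist import *
w=wshot('w8');s=optics.camera('side')
np.savez('side8.npz',**s);sc=optics.camera('scene');np.savez('scene8.npz',**sc)
c=np.zeros((600,800,3),np.uint8)
c[:300,:400]=cv2.resize(w['frame'],(400,300))
c[:300,400:]=cv2.resize(s['frame'][150:450,200:600],(400,300))
c[300:,:400]=cv2.resize(sc['frame'][230:380,360:560],(400,300))
c[300:,400:]=cv2.resize(sc['frame'][100:310,150:430],(400,300))
cv2.imwrite('pics/c8.png',c[...,::-1])
E
```

```text
[[-0.001, -0.945, -0.326, 0.085], [1.0, -0.001, 0.0, 0.0], [-0.001, -0.326, 0.945, -0.142], [0.0, 0.0, 0.0, 1.0]] 406.2539798034335 [0.46951795 0.06320913 0.21716828]
```

View pics/c8.png

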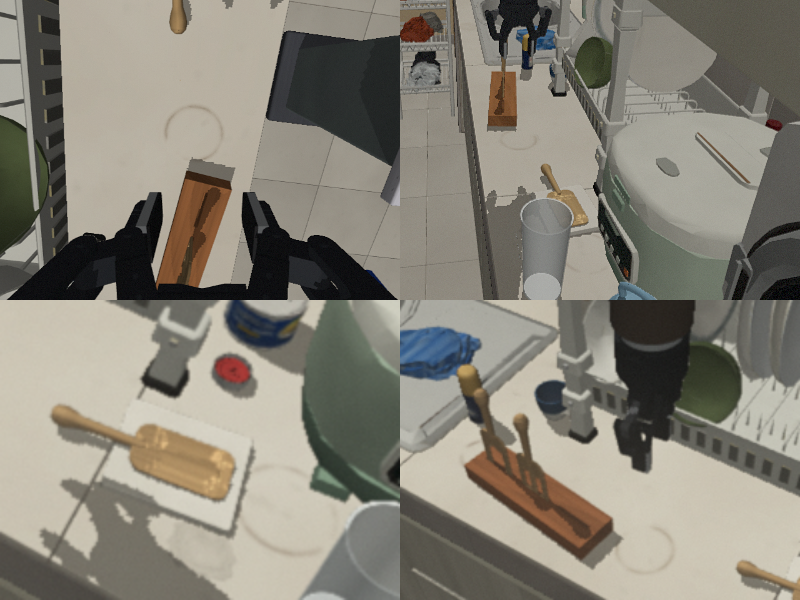

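The paddle lies flat with its blade centred on the trivet (scene crop (183,461) against the trivet's centre at (180,465)) and its handle over the left side. The knob is on the worktop, the other two are still standing, and the gripper is clear.

```bash
python3 -c "
from cell import robot, optics, telemetry, close_job
print(close_job())"
```

```text
the job is handed in; nothing more can be done
None
```

The paddle lies flat with its blade in the middle of the trivet, handle straight out over the left side and knob on the worktop; the turner and fork still stand in the stand, and the job is handed in at about 17.6 s of the 48 s allowed.

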